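# Put the dry rolling pin away in its spring clip

### The arm

A 7-joint arm with a two-finger parallel gripper is mounted at the origin on the work surface. World frame = base frame: x ahead of the robot, y to its left, z up, the work surface at z = 0. Lengths are in m, angles in rad, forces in N, time in s.
With the tool pointing down it reaches from about 0.4 to 0.85 m from the base axis. Payload 10.4 kg.
Tool frame: the origin (TCP) lies on the centre line of the jaws, within the pads' length; the fingertips stand 17 mm ahead of it and the grasp point (between the pads) lies 2 mm behind it; z points along the fingers, y is the line along which they close (so a half turn about z gives the same grasp; the last joint's range is limited). The gripper opens to 85 mm and grips with 20 to 120 N. Pads are 22 mm wide; open, the fingers measure 114 mm over their backs; the gripper's body (76 mm by 85 mm) begins 54 mm behind the grasp point. The pads swing forward as they close: fully open they stand 13 mm farther back than shut.
Start: joints at [1.127, 0.332, -0.065, 1.46, 0.022, 1.35, -0.088], TCP at [0.255, -0.57, 0.248] pointing down, gripper open.
Joint ranges: [-2.6, 2.6], [-0.5, 2.12], [-1.47, 1.34], [0.16, 2.42], [-1.27, 4.41], [0.06, 2.06], [-2.6, 2.6]. Speed limits (rad/s): [2.22, 2.22, 2.79, 2.79, 3.14, 3.14, 3.14].

### API

Orientations are given as a unit quaternion [x, y, z, w].
In Python, from workcell import sensors, imaging, order, spotter gives the robot as it stands. The module is installed in compiled form; this text tells all that it offers.
- The arm moves only by the shell command python3 -m inch 'ROWS' [FORCE]. ROWS is JSON, a list that holds one entry, the list of rows, each a list of 7 numbers: the shift along the tool's x, y, z in m, then the turn, a rotation vector about the tool's x, y, z in rad, then the closure, from -1 (fully open) to 1 (shut). In form: [[[x, y, z, ax, ay, az, hand], ...]]. A call has 1 to 10 rows; each row is the pose to reach, as a shift and turn from the pose commanded when the call began, along the tool's axes at that moment; what a row does not reach only later rows make up. A row lasts 1/10 s, in which the tool goes at most 50 mm and 8.59 degrees, less where a joint would pass 70% of its speed; a pose out of reach is approached as far as the arm can. A call with a gripper value outside its range is refused whole. The fingers move at their own pace and stop on an object; FORCE is the grip in N (left out, the last holds). Time passes only in rows, so rows that repeat a pose let the fingers close. It gives the time, the measured TCP pose, the force, the opening and the grip force at its end, in the units of the state.
- sensors.get_obs(): the state, without advancing time (a new reading comes with each control period).
- imaging.camera(name): name is "scene" or "top" or "wrist"; returns the picture (400x640x3 uint8, blue, green, red); there is no depth.
- imaging.calibration(name): a dict with "mtx" (3x3 intrinsics, pixels), "R" (3x3) and "t" (3): a world point X has camera coordinates R X + t; the wrist camera has in their place "tool_from_camera" (4x4, takes a point from camera to tool coordinates, whose origin is the TCP and whose axes are the flange's). Camera axes: x right, y down, z forward; pixel columns grow to the right and rows downward; lengths in m; the calibration is good to about 2 mm. A picture is of the moment at which its call begins: read the wrist's pose just before it. calibration takes no time and is no camera call.
- order.hand_in(): hands the job in; it is judged then, once.
Trained networks look in the newest picture that a camera, given by its name, has taken for a name from the list of things; names that differ only in an ending like _2 or _b are one class to them, and where a whole thing is asked for, a point or a joint stands for the part that bears it (a point fixed in the world has none). Each returns a list of dicts, best first, with "conf" (0 to 1); they miss things now and then, are a little off and sometimes report something else, mostly with a low value. They report only what shows in the picture. A call takes as long as a camera call.
- spotter.look_for(label, camera): "pixel" ([column, row] in pixels, amid what is visible of it).
The state is a dict: "clock": time; "joint_pos": joint angles; "joint_velocities": joint speeds; "tau": joint torques, N m; "position": TCP position; "ee_rot": TCP orientation; "ft_force": force on the tool from outside, world axes, zero at the start; "torque": the same for the moment, N m; "grip_width": opening from 0.0 (shut) to 1.0 (fully open); "grasp_force": force on a finger pad.
Only numpy, scipy, OpenCV 4.12 (cv2) and the standard library are available. Lean on these libraries where they do the work, as an engineer would, in place of code of your own. Each camera call takes 0.05 s, during which the arm holds its last target. There are 200 camera calls.

### The job

The small rolling pin has dried on the white stand. Lift it up and off the two hooks, then put it away in the wooden-based storage clip: lay it across both forks, about centred, and push it straight down past the orange sprung jaw until it sits fully home and the jaw has snapped shut over it. Then let go, and do not shift or tip the mugs.

Things in the scene. Friction and masses are not known exactly. Their poses are not given: they have to be found in the camera images.
- pin: small rolling pin: a light wooden round rod with green ends, 26 mm in diameter, 280 mm long, about 0.1 kg. Origin at its middle, on its axis; its y axis is the long axis (it may be rolled about it by any angle). At the start it lies level across the two hooks of the stand, up to 15 mm off the stand's middle lengthwise.
- stand: drying stand, fixed to the counter: white base 120 x 220 x 12 mm (x, y, z) with two steel hooks at y = -85 and +85 mm. Origin: centre of the base's underside, z up, y along the hung pin. Between the hooks nothing stands above 54 mm.
- clip: storage clip, fixed: wooden base 120 x 220 x 14 mm. Origin: centre of its underside, z up, y along the seated pin. Two steel forks 12 mm thick at y = -70 and +70: flat seat 52 mm up, slot x = -14.5 to +14.5, front tine (-x) 60 mm up, back tine (+x) 95 mm up, then a lead-in flared backwards to 121 mm. Between the forks (y = -60 to +60) nothing above 28 mm.
- clip_seat (a point): where the pin's middle is when it is fully home: 65 mm above the underside of the clip's base, midway between the forks; axes as the clip's.
- jaw (a joint): sprung jaw of the clip: two bent orange prongs, 10 mm thick, at the clip's y = -86 and +86 mm, hinged together low down under the pin (axis along y). 0 rad = shut (its stop); grows as the prongs swing out to the clip's -x side, up to 0.6. Opens to about 0.12 as the pin is pushed past with roughly 10 N, then springs back.
- mug_cream: cream mug without a handle, standing upside down on a thin mat beyond the work, its white half on top with a thin gold line below it; 82 mm wide at the rim below, 95 mm tall, origin at the centre of its underside (the rim). Not to be disturbed.
- mug_taupe: dark brown-grey mug, same shape and size as the cream mug, also upside down on the mat. Not to be disturbed.
- mug_terracotta: terracotta mug, same shape and size, also upside down on the mat. Not to be disturbed.
- stand_cradle (a point): on the stand, midway between the hooks, 143 mm above the base's underside: height of the hung pin's axis. Each hook is a shallow V; its upturned front tip (36 mm towards the stand's -x) and the post behind (41 mm towards +x) end 21 mm above this point, so the pin's axis must rise 37 mm or more to come clear.
- jaw_nose (a point): on the jaw, midway between the prongs, level with their inward noses: 82 mm above the base's underside, 10 mm to the clip's -x side when shut. The noses overhang the seated pin and leave a 19 mm mouth; above them the prongs slope outwards to 117 mm as a lead-in. The descending pin first meets them with its axis about 105 mm up.

How it is judged:
By the outcome, as a careful person would: the job done as asked, in the order asked, and still so for the second after the job is handed in, with the robot touching nothing.
It also fails if it takes over 42 s, if anything falls off the work surface, if the arm or the gripper's body presses on something with over 40 N, if the wrist force passes 120 N, or if a joint passes its speed limit or range.

## Working session

There is one attempt and no reset: what is moved stays moved. The work goes in short steps, Python scripts to look and compute and a shell command to move; the robot and the scene stay as the last step left them, time stands still between calls to the robot, and variables do not carry over. Pictures are saved under pics/ and viewed, at most 10 in all, crops included, and the job is handed in when it is done.

```bash
mkdir -p pics
python3 - <<'E'
from workcell import sensors, imaging, spotter
import cv2,numpy as np
np.set_printoptions(precision=4,suppress=True)
o=sensors.get_obs();print(o['clock'],o['position'],o['ee_rot'],o['grip_width'],o['joint_pos'])
for c in ['scene','top']:
    im=imaging.camera(c);cv2.imwrite(f'pics/{c}0.png',im)
    k=imaging.calibration(c);print(c,np.array(k['mtx']).tolist(),np.array(k['R']).tolist(),np.array(k['t']).tolist())
    for n in ['pin','stand','clip','jaw']:
        print(n,[(np.round(d['pixel'],1).tolist(),round(d['conf'],2)) for d in spotter.look_for(n,c)[:2]])
E
```

```text
0.0 [ 0.2551 -0.5701  0.2475] [ 0.9779  0.2088 -0.0002 -0.0007] 0.9990253198127362 [ 1.1274  0.3329 -0.0647  1.461   0.0216  1.3499 -0.0885]
scene [[362.83405247696203, 0.0, 317.140906113773], [0.0, 362.83405247696203, 194.1295312433699], [0.0, 0.0, 1.0]] [[0.6976774171936454, 0.7162420815134714, -0.015604557259134613], [0.6075540944661236, -0.6030681478563528, -0.5169011814056501], [-0.3796369895511401, 0.35114966853231977, -0.8559028370406242]] [-0.4183093936521061, -0.3160193734493963, 1.1296117086513997]
pin [([186.7, 204.1], 0.76)]
stand [([203.8, 233.0], 0.71)]
clip [([345.8, 145.2], 0.66)]
jaw [([325.0, 135.9], 0.71)]
top [[457.1294934058251, 0.0, 311.859872083223], [0.0, 457.1294934058251, 203.7717261904431], [0.0, 0.0, 1.0]] [[0.0035988630323063047, -0.9999925693885493, -0.0013817932414523608], [-0.9762799670289171, -0.003214379985710908, -0.21648809144921538], [0.2164820412017844, 0.0021281280494570686, -0.9762842807851172]] [0.0022450667395279163, 0.6356630620758845, 0.8775831515473901]
pin [([438.3, 296.3], 0.57)]
stand [([422.2, 298.3], 0.87)]
clip [([215.6, 273.5], 0.58)]
jaw [([206.0, 273.2], 0.9), ([218.6, 271.4], 0.58)]
```

View pics/top0.png

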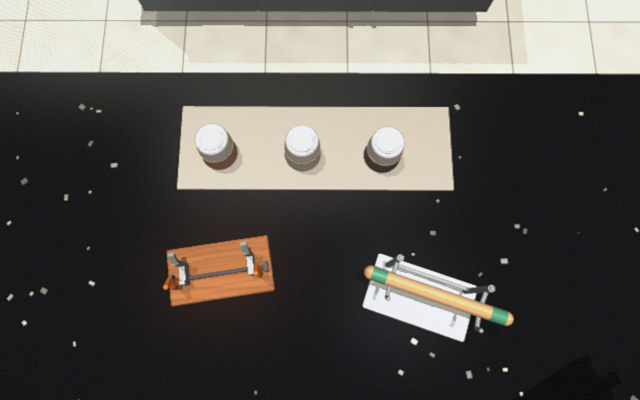

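View pics/scene0.png

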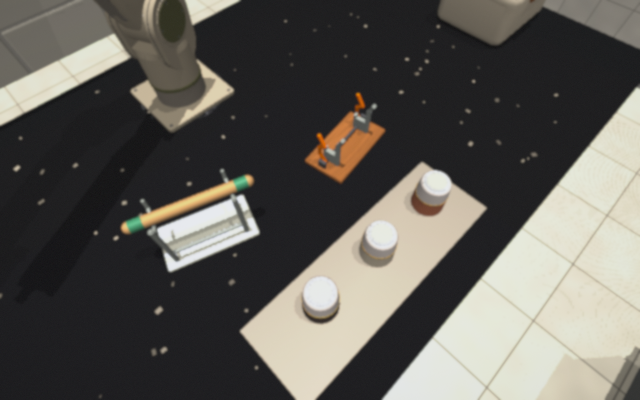

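Top view: the pin runs from (368,272) to (512,320) on the stand. The clip is at about (220,271), with its orange prongs on the robot side at (168,285) and (263,270). Scene view agrees with this. Next I'll rectify the top view to measure poses.

```bash
cat > h.py <<'E'
import cv2,numpy as np
from workcell import sensors, imaging, spotter
from scipy.spatial.transform import Rotation as Rn
np.set_printoptions(precision=4,suppress=True)
def P(c):
    k=imaging.calibration(c);return np.array(k['mtx'])@np.c_[np.array(k['R']),np.array(k['t'])]
def proj(c,X):
    q=P(c)@np.r_[X,1];return q[:2]/q[2]
def unproj(c,uv,z):
    p=P(c);H=np.c_[p[:,0],p[:,1],p[:,2]*z+p[:,3]]
    q=np.linalg.inv(H)@np.c_[np.atleast_2d(uv),np.ones(len(np.atleast_2d(uv)))].T
    return (q[:2]/q[2]).T
def rect(c,mask,z,hull=True):
    n,l,s,_=cv2.connectedComponentsWithStats(mask.astype(np.uint8))
    i=1+np.argmax(s[1:,4]);v,u=np.nonzero(l==i)
    w=unproj(c,np.c_[u,v],z).astype(np.float32)
    (cx,cy),(a,b),_=r=cv2.minAreaRect(w*1000)
    B=cv2.boxPoints(r);e=B[1]-B[0] if np.linalg.norm(B[1]-B[0])>np.linalg.norm(B[2]-B[1]) else B[2]-B[1]
    e=e*np.sign(e[1]);return cx,cy,sorted((a,b)),np.degrees(np.arctan2(-e[0],e[1]))
E
python3 - <<'E'
from h import *
for c in ['top','scene']:
    im=cv2.imread(f'pics/{c}0.png');hsv=cv2.cvtColor(im,cv2.COLOR_BGR2HSV);h,s,v=cv2.split(hsv)
    roi=np.zeros(h.shape,bool); 
    if c=='top': roi[225:345,150:285]=1
    else: roi[90:190,295:395]=1
    m=roi&(h<20)&(s>90)&(v>50)
    m=cv2.morphologyEx(m.astype(np.uint8),cv2.MORPH_CLOSE,np.ones((5,5)));m2=cv2.morphologyEx(m,cv2.MORPH_OPEN,np.ones((13,13)) if c=='top' else np.ones((9,9)))
    print(c,'clip',rect(c,m2,.014 if c=='top' else .014))
    roi[:]=0
    if c=='top': roi[240:350,350:530]=1
    else: roi[165:280,110:270]=1
    m=roi&(s>70)&(v>60);m=cv2.morphologyEx(m.astype(np.uint8),cv2.MORPH_OPEN,np.ones((5,5)))
    print(c,'pin',rect(c,m,.143))
    m=roi&(s<45)&(v>150);m=cv2.morphologyEx(m.astype(np.uint8),cv2.MORPH_CLOSE,np.ones((17,17)))
    m=cv2.morphologyEx(m,cv2.MORPH_OPEN,np.ones((9,9)));print(c,'stand',rect(c,m,.012))
print('top cam',-np.array(imaging.calibration('top')['R']).T@imaging.calibration('top')['t'])
print(unproj('top',[[166,248],[270,237],[274,290],[172,305]],.014))
big=cv2.resize(cv2.imread('pics/top0.png')[230:350,150:530],None,fx=2.1,fy=2.1,interpolation=3)
sc=cv2.resize(cv2.imread('pics/scene0.png')[80:200,290:400],None,fx=2.5,fy=2.5,interpolation=3)
out=np.zeros((600,800,3),np.uint8);out[:big.shape[0],:big.shape[1]]=big;out[270:270+sc.shape[0],:sc.shape[1]]=sc
cv2.imwrite('pics/crop1.png',out)
E
```

```text
top clip (503.18524169921875, 202.87631225585938, [123.41641235351562, 227.86695861816406], np.float32(8.822868))
top pin (449.4837646484375, -225.98085021972656, [27.616792678833008, 282.6590270996094], np.float32(-18.460592))
top stand (446.2060241699219, -235.24098205566406, [149.70924377441406, 249.75396728515625], np.float32(-22.539812))
scene clip (495.8454895019531, 198.53762817382812, [150.2136688232422, 231.38177490234375], np.float32(8.762867))
scene pin (449.1244201660156, -223.28298950195312, [38.22611618041992, 284.5433349609375], np.float32(-18.704517))
scene stand (445.655517578125, -225.8023223876953, [133.82373046875, 230.09169006347656], np.float32(-18.709587))
top cam [0.4306 0.0024 0.9944]
[[0.5495 0.318 ]
 [0.5741 0.0948]
 [0.4615 0.0837]
 [0.4298 0.2968]]
```

View pics/crop1.png

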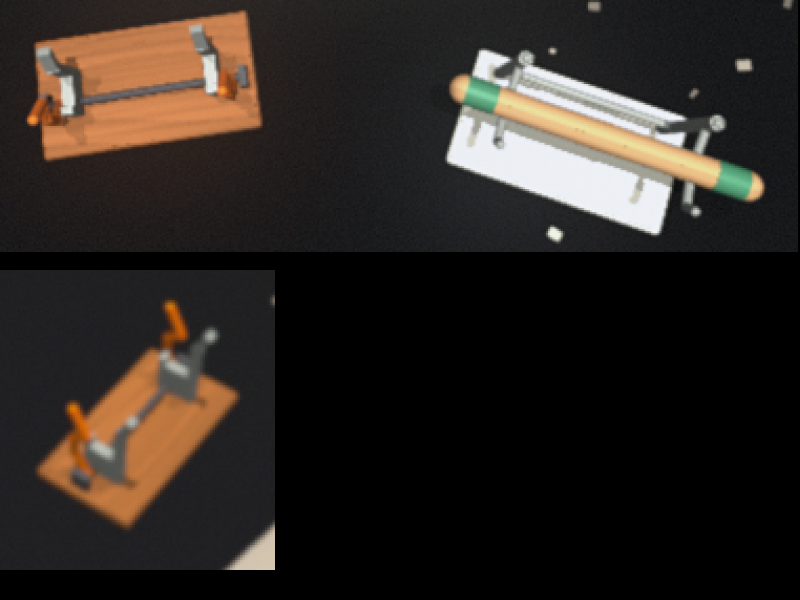

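```bash
cat >> h.py <<'E'
def delta(pos,xdir_deg,o=None):
    "goal: TCP pos, tool down with tool y along world direction xdir_deg (mod 180, nearest)"
    o=o or sensors.get_obs();R0=Rn.from_quat(o['ee_rot'])
    best=None
    for a in (xdir_deg,xdir_deg+180):
        y=np.array([np.cos(np.radians(a)),np.sin(np.radians(a)),0]);z=np.array([0,0,-1.])
        Rg=Rn.from_matrix(np.c_[np.cross(y,z),y,z]);r=(R0.inv()*Rg).as_rotvec()
        if best is None or np.linalg.norm(r)<np.linalg.norm(best): best=r
    return R0.inv().apply(np.array(pos)-o['position']),best
E
python3 - <<'E'
from h import *
print(*delta([.449,-.2255,.26],-18.6))
E
```

```text
[ 0.3177 -0.2357 -0.0117] [ 0.0001  0.     -0.8253]
```

```bash
python3 -m inch '[[[0.02,-0.015,-0.012,0,0,-0.06,-1],[0.055,-0.04,-0.012,0,0,-0.15,-1],[0.095,-0.07,-0.012,0,0,-0.25,-1],[0.13,-0.1,-0.012,0,0,-0.35,-1],[0.17,-0.13,-0.012,0,0,-0.46,-1],[0.21,-0.155,-0.012,0,0,-0.56,-1],[0.245,-0.18,-0.012,0,0,-0.66,-1],[0.28,-0.205,-0.012,0,0,-0.75,-1],[0.305,-0.225,-0.012,0,0,-0.8,-1],[0.318,-0.236,-0.012,0,0,-0.825,-1]]]' 40
python3 -m inch '[[[0,0,0,0,0,0,-1],[0,0,0,0,0,0,-1]]]'
python3 - <<'E'
from h import *
o=sensors.get_obs();print(o['position'],o['clock']);im=imaging.camera('wrist');cv2.imwrite('pics/w1.png',im)
k=imaging.calibration('wrist');print(np.array(k['mtx']),np.array(k['tool_from_camera']))
print(*delta([.449,-.2255,.141],-18.6));print(spotter.look_for('pin','wrist')[:1])
E
```

```text
clock: 1.5
position: [0.4505, -0.2223, 0.2606]
ee_rot: [0.811, 0.586, 0.0, 0.0]
ft_force: [0.4, 0.4, -0.1]
grip_width: 1.002
grasp_force: 0.0
clock: 1.7
position: [0.4486, -0.2264, 0.2603]
ee_rot: [0.813, 0.583, -0.0, 0.0]
ft_force: [-1.0, -0.9, -0.2]
grip_width: 0.998
grasp_force: 0.0
[ 0.4486 -0.2264  0.2603] 1.7
[[329.5087   0.     322.1799]
 [  0.     329.5087 197.4607]
 [  0.       0.       1.    ]] [[-0.0016 -0.9486 -0.3163  0.0819]
 [ 1.     -0.0015 -0.0003  0.0001]
 [-0.0002 -0.3163  0.9486 -0.1255]
 [ 0.      0.      0.      1.    ]]
[0.0016 0.0001 0.1192] [-0.0001  0.0006 -0.0035]
[{'pixel': [326.3, 157.6], 'conf': 0.98}]
```

View pics/w1.png

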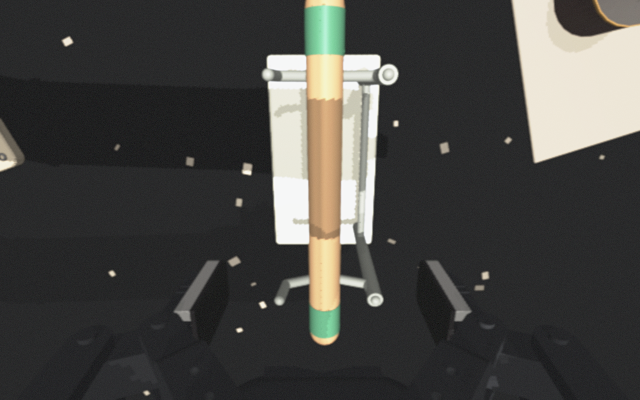

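The wrist view shows the pin running vertically at column ≈324, centred between the fingers. Its near end is at row 344, which puts its middle within about 1 mm of the TCP. Descending to grip.

```bash
python3 -m inch '[[[0,0.001,0.02,0,0,0,-1],[0,0.001,0.05,0,0,0,-1],[0.001,0.001,0.08,0,0,0,-1],[0.001,0.001,0.1,0,0,0,-1],[0.001,0.001,0.114,0,0,0,-1],[0.001,0.001,0.119,0,0,0,-1],[0.001,0.001,0.119,0,0,0,-1],[0.001,0.001,0.119,0,0,0,0],[0.001,0.001,0.119,0,0,0,1],[0.001,0.001,0.119,0,0,0,1]]]' 60
python3 -m inch '[[[0,0,0,0,0,0,1],[0,0,0,0,0,0,1],[0,0,0,0,0,0,1],[0,0,0,0,0,0,1],[0,0,0,0,0,0,1]]]' 60
```

```text
clock: 2.8
position: [0.4508, -0.2247, 0.1421]
ee_rot: [0.812, 0.583, 0.0, 0.001]
ft_force: [0.1, 0.3, -0.6]
grip_width: 0.513
grasp_force: 0.0
clock: 3.3
position: [0.4509, -0.2247, 0.1419]
ee_rot: [0.812, 0.583, 0.0, 0.001]
ft_force: [1.6, -0.4, 4.8]
grip_width: 0.283
grasp_force: 58.9
```

```bash
python3 -m inch '[[[0,0,-0.008,0,0,0,1],[0,0,-0.02,0,0,0,1],[0,0,-0.035,0,0,0,1],[0,0,-0.05,0,0,0,1],[0,0,-0.07,0,0,0,1],[0,0,-0.09,0,0,0,1],[0,0,-0.105,0,0,0,1],[0,0,-0.115,0,0,0,1],[0,0,-0.12,0,0,0,1],[0,0,-0.12,0,0,0,1]]]' 60
python3 - <<'E'
from h import *
print(spotter.look_for('pin','wrist')[:0])
# hover well aside of the clip, toward robot right, to see it
print(*delta([.503,.2025,.26],8.5))
E
```

```text
clock: 4.3
position: [0.4505, -0.2246, 0.2617]
ee_rot: [0.812, 0.583, 0.0, 0.0]
ft_force: [0.2, -0.1, -1.5]
grip_width: 0.287
grasp_force: 58.9
[]
[ 0.4215 -0.0864  0.0011] [-0.0004 -0.0001 -0.4734]
```

```bash
python3 -m inch '[[[0.015,-0.003,0,0,0,-0.015,1],[0.045,-0.009,0,0,0,-0.05,1],[0.085,-0.017,0,0,0,-0.095,1],[0.13,-0.027,0,0,0,-0.145,1],[0.175,-0.036,0,0,0,-0.195,1],[0.22,-0.045,0,0,0,-0.245,1],[0.265,-0.054,0,0,0,-0.295,1],[0.31,-0.064,0,0,0,-0.35,1],[0.345,-0.071,0,0,0,-0.39,1],[0.375,-0.077,0,0,0,-0.42,1]]]' 60
python3 -m inch '[[[0.02,0,0,0,0,-0.03,1],[0.035,0,0,0,0,-0.043,1],[0.04,0,0,0,0,-0.05,1],[0.04,0,0,0,0,-0.05,1],[0.04,0,0,0,0,-0.05,1]]]' 60
cat >> h.py <<'E'
def wristP(o):
    k=imaging.calibration('wrist');T=np.eye(4);T[:3,:3]=Rn.from_quat(o['ee_rot']).as_matrix();T[:3,3]=o['position']
    W=np.linalg.inv(T@np.array(k['tool_from_camera']));return np.array(k['mtx'])@W[:3]
def pj(p,X):
    q=p@np.c_[X,np.ones(len(X))].T;return (q[:2]/q[2]).T
def world(pose,L):
    x,y,a=pose;c,s=np.cos(a),np.sin(a);L=np.asarray(L,float)
    return np.c_[x+c*L[:,0]-s*L[:,1],y+s*L[:,0]+c*L[:,1],L[:,2]]
E
python3 - <<'E'
from h import *
from scipy.optimize import minimize
import pickle
o=sensors.get_obs();im=imaging.camera('wrist');print(o['position'],o['clock']);cv2.imwrite('pics/w2.png',im)
pickle.dump({k:np.array(o[k]) for k in('position','ee_rot')},open('w2.pkl','wb'))
pw=wristP(o)
box=[[sx*.06,sy*.11,z] for sx in(-1,1) for sy in(-1,1) for z in(0,.014)]
def wood(im,roi):
    h,s,v=cv2.split(cv2.cvtColor(im,cv2.COLOR_BGR2HSV));m=((h<20)&(s>90)&(v>45)).astype(np.uint8)
    r=np.zeros_like(m);r[roi]=1;m=cv2.morphologyEx(m*r,cv2.MORPH_CLOSE,np.ones((7,7)));return m
top=wood(cv2.imread('pics/top0.png'),np.s_[225:345,150:285]);sc=wood(cv2.imread('pics/scene0.png'),np.s_[85:195,290:400])
def cost(q,V):
    t=0
    for p,m in V:
        u=pj(p,world((q[0],q[1],q[2]),box)).astype(np.float32);hl=cv2.convexHull(u)
        r=np.zeros((m.shape[0]*4,m.shape[1]*4),np.uint8)
        cv2.fillConvexPoly(r,np.round((hl*4+1.5)*16).astype(np.int32),255,shift=4)
        r=cv2.resize(r,(m.shape[1],m.shape[0]),interpolation=cv2.INTER_AREA)/255.
        t+=np.abs(r-m).sum()
    return t
for n,V in(('top',[(P('top'),top)]),('scene',[(P('scene'),sc)]),('both',[(P('top'),top),(P('scene'),sc)])):
    S=np.array([[.503,.2,.13],[.511,.2,.13],[.503,.21,.13],[.503,.2,.19]])
    r=minimize(cost,S[0],args=(V,),method='Nelder-Mead',options=dict(initial_simplex=S,xatol=1e-4,fatol=.1))
    print(n,r.x,np.degrees(r.x[2]),r.fun)
q=r.x
L=box+[[x,sy*.07,z] for sy in(-1,1) for x,z in((-.0145,.06),(.0145,.095),(-.0145,.052),(.0145,.052))]
for uv in pj(pw,world(q,L)): cv2.circle(im,tuple(int(a) for a in np.round(uv)),3,(255,255,0),1)
cv2.imwrite('pics/w2o.png',im)
E
```

```text
clock: 5.35
position: [0.4955, 0.1601, 0.2612]
ee_rot: [0.67, 0.742, 0.0, -0.0]
ft_force: [0.5, -0.4, -2.2]
grip_width: 0.284
grasp_force: 59.0
clock: 5.85
position: [0.4936, 0.1939, 0.2612]
ee_rot: [0.655, 0.756, -0.0, 0.0]
ft_force: [0.5, -0.8, -2.1]
grip_width: 0.285
grasp_force: 59.0
[0.4936 0.1939 0.2612] 5.85
top [0.5035 0.2009 0.1574] 9.015696036038072 622.0549019607843
scene [0.5042 0.2026 0.1554] 8.90286852754745 739.9411764705883
both [0.5035 0.2014 0.149 ] 8.538676123297698 1377.7450980392157
```

View pics/w2o.png

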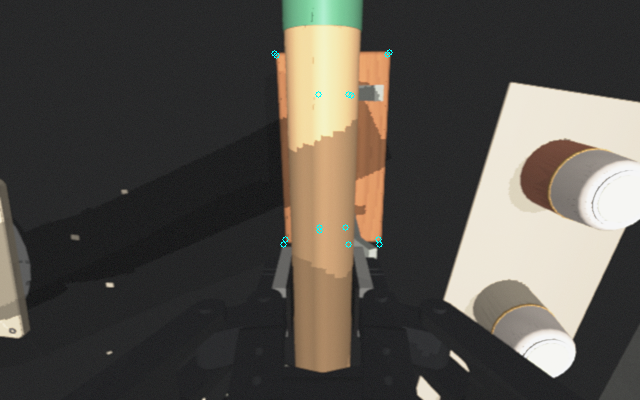

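The overlay matches the wooden base to within about 2 px, with corners at (275,53), (389,52), (379,242) and (284,242). The held pin is centred at column ≈322 and straight. It hides the forks, so I'll step the tool sideways for an unobstructed refinement.

```bash
python3 -m inch '[[[0,-0.02,0,0,0,0,1],[0,-0.05,0,0,0,0,1],[0,-0.075,0,0,0,0,1],[0,-0.08,0,0,0,0,1],[0,-0.08,0,0,0,0,1],[0,-0.08,0,0,0,0,1]]]' 60
python3 - <<'E'
from h import *
from scipy.optimize import minimize
o=sensors.get_obs();im=imaging.camera('wrist');print(o['position'],o['clock']);cv2.imwrite('pics/w3.png',im)
pw=wristP(o)
h,s,v=cv2.split(cv2.cvtColor(im,cv2.COLOR_BGR2HSV));m=((h<20)&(s>110)&(v>40)).astype(np.uint8);m[:,:372]=0;m[300:]=0
m=cv2.morphologyEx(m,cv2.MORPH_CLOSE,np.ones((7,7)))
m=cv2.morphologyEx(m,cv2.MORPH_OPEN,np.ones((9,9)));l,lab,st,_=cv2.connectedComponentsWithStats(m);print(st[1:])
box=[[sx*.06,sy*.11,z] for sx in(-1,1) for sy in(-1,1) for z in(0,.014)]
q=np.array([.5037,.2014,np.radians(8.8)])
L=box+[[x,sy*.07+d,z] for sy in(-1,1) for d in(-.006,.006) for x,z in((-.0145,.06),(.0145,.095),(-.0145,.052),(.0145,.052))]+[[-.01,sy*.086+d,.082] for sy in(-1,1) for d in(-.005,.005)]
big=cv2.resize(im[:,250:],None,fx=2,fy=2,interpolation=3)
for uv in pj(pw,world(q,L)): cv2.circle(big,tuple(int(a) for a in np.round((uv-[250,0]+.25)*2)),3,(255,255,0),1)
print(pj(pw,world(q,box)))
cv2.imwrite('pics/w3o.png',big[:600])
E
```

```text
clock: 6.5
position: [0.4152, 0.1831, 0.2615]
ee_rot: [0.655, 0.756, 0.0, 0.0]
ft_force: [0.1, 0.2, -1.0]
grip_width: 0.281
grasp_force: 59.2
[0.4152 0.1831 0.2615] 6.5
[[ 372   52   93  221 6198]
 [ 398  100   61  132 6183]
 [ 587  142   53   67 2427]
 [ 403  232   19   11  207]]
[[346.1775 239.8491]
 [346.9552 244.7462]
 [348.4905  55.3458]
 [349.5152  54.1005]
 [439.0285 238.8442]
 [442.7952 243.7136]
 [459.4834  53.947 ]
 [464.8063  52.6461]]
```

View pics/w3o.png

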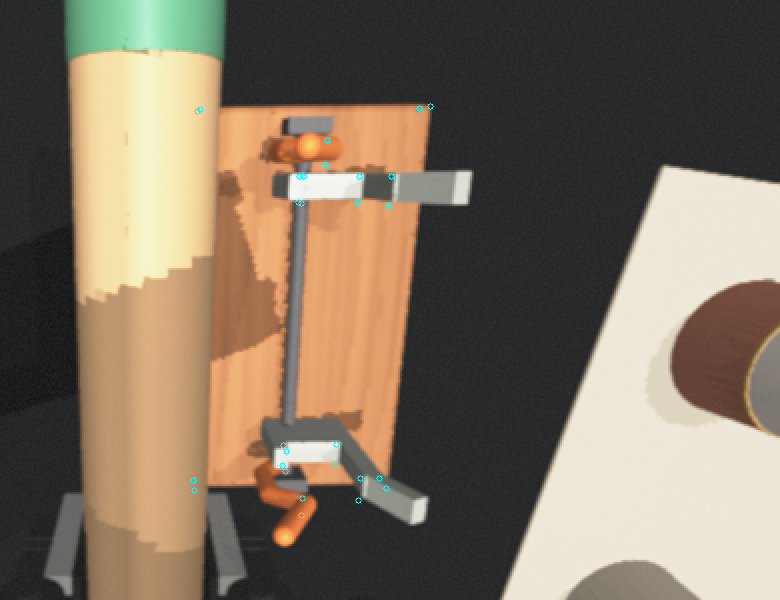

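The clear view shows both forks. Seat/back-wall corners are at display (363,177) and (341,440), and back-wall tops at (395,177) and (364,478). Those sit about 1.5–2 px (≈1.3 mm) towards clip +x of my prediction, while rows and yaw agree, so I'll correct the target.

Run:
```python
from h import *
print(*delta([.5048,.2017,.2615],8.8)); print(*delta([.5048,.2017,.122],8.8))
```

```text
[ 0.0053  0.0913 -0.0001] [ 0.0004 -0.0003 -0.0097]
[0.0053 0.0913 0.1394] [ 0.0004 -0.0003 -0.0097]
```

```bash
python3 -m inch '[[[0.001,0.02,0,0,0,-0.003,1],[0.003,0.055,0,0,0,-0.006,1],[0.005,0.08,0,0,0,-0.01,1],[0.005,0.091,0,0,0,-0.01,1],[0.005,0.091,0.02,0,0,-0.01,1],[0.005,0.091,0.055,0,0,-0.01,1],[0.005,0.091,0.09,0,0,-0.01,1],[0.005,0.091,0.12,0,0,-0.01,1],[0.005,0.091,0.135,0,0,-0.01,1],[0.005,0.091,0.139,0,0,-0.01,1]]]' 80
python3 -m inch '[[[0,0,0,0,0,0,1],[0,0,0,0,0,0,1],[0,0,0,0,0,0,1]]]'
python3 - <<'E'
from h import *
o=sensors.get_obs();im=imaging.camera('scene');t=imaging.camera('top')
d=delta([.5048,.2017,.122],8.8,o);print(*d,o['ft_force'],o['torque'])
a=cv2.resize(im[80:210,270:410],None,fx=2.8,fy=2.8,interpolation=3);b=cv2.resize(t[210:330,130:300],None,fx=2.3,fy=2.3,interpolation=3)
c=np.zeros((400,800,3),np.uint8);c[:a.shape[0],:a.shape[1]]=a;c[:b.shape[0],400:400+b.shape[1]]=b;cv2.imwrite('pics/c4.png',c)
E
```

```text
clock: 7.55
position: [0.5029, 0.2015, 0.1209]
ee_rot: [0.65, 0.76, -0.001, -0.001]
ft_force: [-0.3, 0.6, -0.7]
grip_width: 0.276
grasp_force: 79.2
clock: 7.85
position: [0.5043, 0.2021, 0.1236]
ee_rot: [0.65, 0.76, 0.001, 0.001]
ft_force: [0.0, 0.0, -1.2]
grip_width: 0.277
grasp_force: 79.2
[-0.0004  0.0004  0.0016] [ 0.0021 -0.0001  0.0012] [ 0.0289  0.0402 -1.1948] [ 0.0328  0.0045 -0.0033]
```

View pics/c4.png

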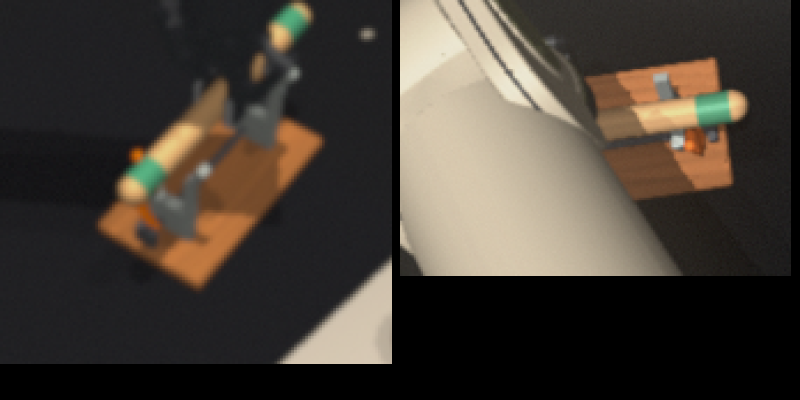

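The pin is over the forks, level and aligned: its near end is at (135,180) and its far end at (292,20) in the crop, both overhanging. Pushing down in stages while watching force.

```bash
python3 -m inch '[[[0,0,0.004,0,0,0,1],[0,0,0.008,0,0,0,1],[0,0,0.012,0,0,0,1],[0,0,0.016,0,0,0,1],[0,0,0.02,0,0,0,1],[0,0,0.023,0,0,0,1],[0,0,0.026,0,0,0,1],[0,0,0.026,0,0,0,1]]]' 110
```

```text
clock: 8.75
position: [0.5038, 0.2018, 0.0961]
ee_rot: [0.65, 0.76, 0.0, 0.0]
ft_force: [2.5, 0.1, -1.8]
grip_width: 0.267
grasp_force: 108.4
```

```bash
python3 -m inch '[[[0,0,0.003,0,0,0,1],[0,0,0.006,0,0,0,1],[0,0,0.009,0,0,0,1],[0,0,0.012,0,0,0,1],[0,0,0.015,0,0,0,1],[0,0,0.015,0,0,0,1]]]'
```

```text
clock: 9.35
position: [0.5033, 0.2013, 0.0802]
ee_rot: [0.65, 0.76, -0.001, -0.0]
ft_force: [5.2, 0.8, -4.0]
grip_width: 0.272
grasp_force: 108.4
```

```bash
python3 -m inch '[[[0,0,0.003,0,0,0,1],[0,0,0.006,0,0,0,1],[0,0,0.009,0,0,0,1],[0,0,0.012,0,0,0,1],[0,0,0.015,0,0,0,1],[0,0,0.017,0,0,0,1],[0,0,0.018,0,0,0,1],[0,0,0.018,0,0,0,1]]]'
```

```text
clock: 10.15
position: [0.5029, 0.2016, 0.0642]
ee_rot: [0.65, 0.76, -0.001, 0.0]
ft_force: [-6.2, -5.0, 16.7]
grip_width: 0.275
grasp_force: 110.8
```

```bash
python3 -m inch '[[[0,-0.0005,0.001,0,0,0,1],[0,-0.001,0.002,0,0,0,1],[0,-0.001,0.003,0,0,0,1],[0,-0.001,0.003,0,0,0,1]]]'
python3 - <<'E'
from h import *
o=sensors.get_obs();print(o['position'],o['ft_force'],o['torque'])
im=imaging.camera('scene');cv2.imwrite('pics/s5.png',im);imaging.camera('wrist')
cv2.imwrite('pics/c5.png',cv2.resize(im[90:200,280:400],None,fx=5,fy=5,interpolation=3))
E
```

```text
clock: 10.55
position: [0.5029, 0.2016, 0.0638]
ee_rot: [0.65, 0.76, -0.001, 0.001]
ft_force: [-14.6, -10.2, 45.6]
grip_width: 0.271
grasp_force: 114.2
[0.5029 0.2016 0.0638] [-14.6183 -10.2304  45.6066] [-2.1414  3.3645  0.0341]
```

View pics/c5.png

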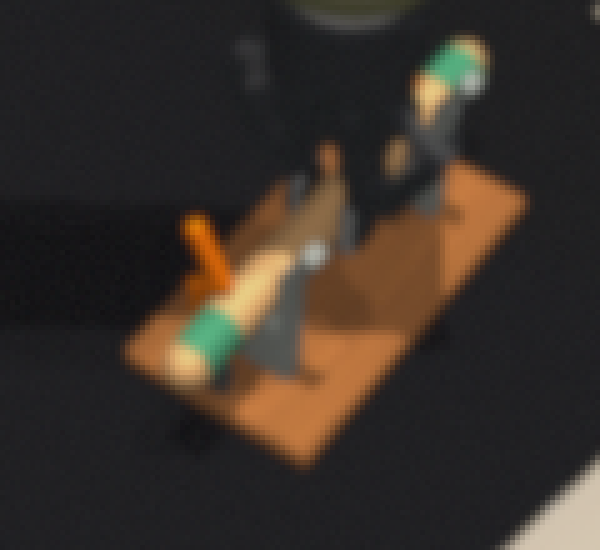

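The pin sits in both forks against a hard stop (46 N, axis ≈65 mm up), with the orange prong at (205,250) overhanging it. Relaxing the push and releasing.

```bash
python3 -m inch '[[[0,0,-0.002,0,0,0,1],[0,0,-0.004,0,0,0,1],[0,0,-0.004,0,0,0,1],[0,0,-0.004,0,0,0,0.3],[0,0,-0.004,0,0,0,-0.2],[0,0,-0.004,0,0,0,-0.6],[0,0,-0.004,0,0,0,-1],[0,0,-0.004,0,0,0,-1],[0,0,-0.004,0,0,0,-1],[0,0,-0.004,0,0,0,-1]]]' 20
python3 -m inch '[[[0,0,-0.01,0,0,0,-1],[0,0,-0.03,0,0,0,-1],[0,0,-0.06,0,0,0,-1],[0,0,-0.1,0,0,0,-1],[0,0,-0.14,0,0,0,-1],[0,0,-0.17,0,0,0,-1],[0,0,-0.19,0,0,0,-1],[0,0,-0.2,0,0,0,-1],[0,0,-0.2,0,0,0,-1]]]'
python3 - <<'E'
from h import *
o=sensors.get_obs();im=imaging.camera('wrist');s=imaging.camera('scene')
pw=wristP(o);q=(.5033,.2015,np.radians(8.8))
for y in(-.14,.14): 
    uv=pj(pw,world(q,[[0,y,.065]]))[0];print(uv);cv2.circle(im,tuple(int(a) for a in uv),3,(255,255,0),1)
c=np.zeros((600,800,3),np.uint8);c[:400,:480]=im[:,80:560];a=cv2.resize(s[90:200,280:390],None,fx=2.9,fy=2.9,interpolation=3);c[:319,481:800]=a
c[400:600,:320]=cv2.resize(s,(320,200));cv2.imwrite('pics/c6.png',c)
E
```

```text
clock: 11.65
position: [0.5026, 0.2016, 0.0643]
ee_rot: [0.65, 0.76, -0.0, -0.0]
ft_force: [0.8, -0.3, 0.0]
grip_width: 1.0
grasp_force: 0.0
clock: 12.55
position: [0.5029, 0.2019, 0.2656]
ee_rot: [0.65, 0.76, 0.001, 0.001]
ft_force: [0.5, 0.2, -0.4]
grip_width: 1.002
grasp_force: 0.0
[321.8611 290.9422]
[321.7279  18.7113]
```

View pics/c6.png

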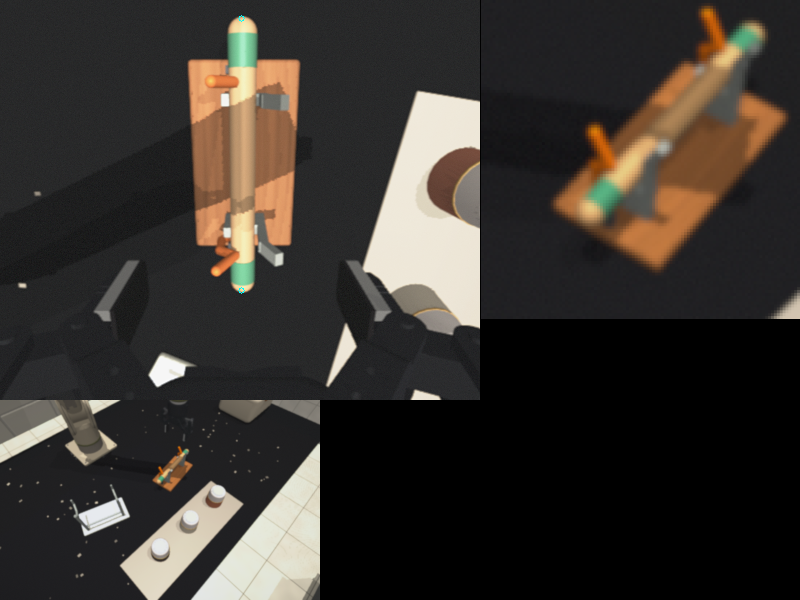

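The pin lies in both forks, with its ends on the predicted points (crop (241,18) and (241,291)), so it is centred. Both prongs overhang it, the mugs have not moved and the gripper is clear.

```bash
python3 -c "
from workcell import order
print(order.hand_in())"
```

```text
the job is handed in; nothing more can be done
None
```

The rolling pin is fully home and centred in the storage clip with the jaw shut over it; it is released, the mugs look undisturbed in the last view, and I handed the job in at about 12.7 s.

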